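Dial the code into the key box and push its release home against the door stop

ROBOT

A 7-joint arm with a two-finger parallel gripper is mounted at the origin on the work surface. World frame = base frame: x ahead of the robot, y to its left, z up, the work surface at z = 0. Lengths are in mm, angles in rad, forces in N, time in s.
With the tool pointing down it reaches from about 400 to 850 mm from the base axis. Payload 6.9 kg.
Tool frame: the origin (TCP) lies at the very end of the fingers, on their centre line; the grasp point (between the pads) lies 19 mm behind it; z points along the fingers, y is the line along which they close (so a half turn about z gives the same grasp; the last joint's range is limited). The gripper opens to 85 mm and grips with 20 to 120 N. Pads are 22 mm wide; open, the fingers measure 114 mm over their backs; the gripper's body (76 mm by 85 mm) begins 54 mm behind the grasp point. The pads swing forward as they close: fully open they stand 13 mm farther back than shut.
Start: joints at [1.29, 0.507, -0.238, 1.5, 0.126, 1.149, -0.155], TCP at [235.737, -578.826, 231.275] pointing down, gripper open.
Joint ranges: [-3.08, 3.08], [-0.24, 2.05], [-1.43, 1.35], [0, 2.5], [-1.52, 4.66], [0.17, 1.96], [-2.89, 2.89]. Speed limits (rad/s): [2.39, 2.39, 3.14, 3.14, 3.14, 3.14, 3.14].

INTERFACE

Orientations are given as a rotation vector (axis times angle).
In Python, from cell import status, get_image, camera_info, workorder gives the robot as it stands. The module is installed in compiled form; this text tells all that it offers.
- The arm moves only by the tool play_rows, never from a script. Its argument "targets" is a list of rows, each an object with "hand": the closure in counts, from 0 (fully open) to 255 (shut); "dp": the shift along the tool's x, y, z in cm, a list of three; "rot": the turn, a rotation vector about the tool's x, y, z in degrees, a list of three. A call has 1 to 8 rows; each row is the pose to reach, as a shift and turn from the pose commanded when the call began, along the tool's axes at that moment; what a row does not reach only later rows make up. A row lasts 1/8 s, in which the tool goes at most 62.5 mm and 10.7 degrees, less where a joint would pass 70% of its speed; a pose out of reach is approached as far as the arm can. A call with a gripper value outside its range is refused whole. The fingers move at their own pace and stop on an object; "squeeze" is the grip in N (left out, the last holds). Time passes only in rows, so rows that repeat a pose let the fingers close. It gives the time, the measured TCP pose, the force, the opening and the grip force at its end, in the units of the state.
- status.get_state(): the state, without advancing time (a new reading comes with each control period).
- get_image(name): name is "side" or "top"; returns the picture (480x640x3 uint8, red, green, blue); there is no depth.
- camera_info(name): a dict with "vertical_fov" (degrees; the focal length in pixels is half the picture's height over the tangent of half this angle, whatever the lens; pixels are square), "cx", "cy" (the principal point, pixels), "rvec" (rotation vector, rad) and "tvec" (3), from world to camera coordinates, as OpenCV has them. Camera axes: x right, y down, z forward; pixel columns grow to the right and rows downward; lengths in mm; the calibration is good to about 2 mm. A picture is of the moment at which its call begins. camera_info takes no time and is no camera call.
- workorder.finish_job(): hands the job in; it is judged then, once.
The state is a dict: "time": time; "joint_positions": joint angles; "qvel": joint speeds; "tau": joint torques, N m; "tool_pos": TCP position; "eef_rot": TCP orientation; "contact_force": force on the tool from outside, world axes, zero at the start; "wrist_torque": the same for the moment, N m; "finger_gap": opening from 0.0 (shut) to 1.0 (fully open); "grip_force": force on a finger pad.
Only numpy, scipy, OpenCV 4.12 (cv2) and the standard library are available. Lean on these libraries where they do the work, as an engineer would, in place of code of your own. Each camera call takes 0.05 s, during which the arm holds its last target. There are 200 camera calls.

TASK

Roll the three dotted wheels on top of the blue key box until, from left to right as seen from the robot (the red button's side), the faces with two, five and three dots point squarely up. Then, with the loose box pushed back so that its rear face rests against the rubber face of the chrome door stop, push the red release button on its front fully home and let go. Keep the box flat on the shelf and leave the bowl, the scoops and the brush where they are.

Things in the scene. Friction and masses are not known exactly. Their poses are not given: they have to be found in the camera images.
- keybox: Loose blue key box, 130 (x) x 176 (y) x 52 mm (z), about 0.4 kg in all, standing flat on the shelf. Origin: centre of its underside; z up; x from its front (red button, towards the robot) to its rear face; y to the left. Three white wheels stand out of its top in a row along y, at y = +46 (left), 0 (middle) and -46 mm (right).
- keybox_back (a point): Point in the middle of the key box's flat rear face, 65 mm behind the origin and 30 mm above the shelf; axes as the key box.
- stop_face (a point): Middle of the flat, upright rubber face (80 mm wide, z 10 to 50 mm) of the chrome door stop, fixed to the shelf behind the key box. 30 mm above the shelf; x points away from the robot, into the stop. At the start the box's rear face is 20 to 50 mm short of it and up to 0.1 rad askew.
- release_face (a point): Middle of the front face of the red release button, a cylinder of 26 mm diameter lying along x in the middle of the key box's front face, its axis 34 mm above the shelf; it stands out 14 mm; axes as the key box.
- release (a joint): Travel of the release button (m): 0 out, 0.010 fully home (4 mm still stands out), along the key box's +x. Resists with about 11 N, no spring: stays where pushed. The box's friction on the shelf is less, so pushing the button first slides the box back until it rests against the stop.
- wheel_left (a joint): Angle (rad) of the left wheel: 0 (or whole turns) with two dots, its code, straight up. Grows as the wheel's top moves along the key box's +x; each +1.047 brings up one dot more (after 6 comes 1). No end stops, no clicks: turns both ways with light drag (0.025 N m), stays where left; starts at any angle.
- wheel_middle (a joint): Angle (rad) of the middle wheel: 0 (or whole turns) with five dots, its code, straight up. Grows as the wheel's top moves along the key box's +x; each +1.047 brings up one dot more (after 6 comes 1). No end stops, no clicks: turns both ways with light drag (0.025 N m), stays where left; starts at any angle.
- wheel_right (a joint): Angle (rad) of the right wheel: 0 (or whole turns) with three dots, its code, straight up. Grows as the wheel's top moves along the key box's +x; each +1.047 brings up one dot more (after 6 comes 1). No end stops, no clicks: turns both ways with light drag (0.025 N m), stays where left; starts at any angle.
- wheel_left_axle (a point): Centre of the left wheel, on its axle (along the key box's y), 10 mm behind the box's middle, 46 mm above the shelf; turns with the wheel, z points through its face with two dots. All wheels: white six-sided prism 24 mm wide, flats 26 mm from the axle, bearing 1 to 6 dots; along the edges between flats six ribs, 5 mm thick, reach 40 mm from the axle.
- wheel_middle_axle (a point): Centre of the middle wheel, on its axle (along the key box's y), 10 mm behind the box's middle, 46 mm above the shelf; turns with the wheel, z points through its face with five dots. With a flat squarely up, the ribs beside it lie 30 degrees before and behind the top, 35 mm clear between their tips.
- wheel_right_axle (a point): Centre of the right wheel, on its axle (along the key box's y), 10 mm behind the box's middle, 46 mm above the shelf; turns with the wheel, z points through its face with three dots. A fingertip lowered beside a rib to 30 mm above the axle clears the prism and can push the rib to roll the wheel.
- bowl: Bystander: loose blue ceramic bowl, 120 mm across, 55 mm high; origin at the centre of its underside.
- scoops: Bystander: loose stack of three nested plastic scoops, cups 80 mm across, 59 mm high together, handles out to 112 mm along its -x; origin under the cups' centre.
- brush: Bystander: loose grey stain brush lying flat, 195 mm long along its x, 52 mm wide, 18 mm high; origin under it, near the steel ferrule.
There are look-alikes about, which are no part of the job. What is shaped like the keybox but brown is not meant.

How it is judged:
By the outcome, as a careful person would: the job done as asked, in the order asked, and still so for the second after the job is handed in, with the robot touching nothing.
It also fails if it takes over 72 s, if anything falls off the work surface, if the arm or the gripper's body presses on something with over 40 N, if the wrist force passes 120 N, or if a joint passes its speed limit or range.

## Working session

There is one attempt and no reset: what is moved stays moved. The work goes in short steps, Python scripts to look and compute and a tool call to move; the robot and the scene stay as the last step left them, time stands still between calls to the robot, and variables do not carry over. Pictures are saved under pics/ and viewed, at most 10 in all, crops included, and the job is handed in when it is done.

Besides the shell and the picture viewer there is one more tool, called after ">>>" as name([rows], argument=value, ...), one row to a line, values as JSON. play_rows: Moves the arm, as the interface text tells. Its arguments: {"type":"object","properties":{"targets":{"type":"array"},"squeeze":{"type":"number"}},"required":["targets"]}

```bash
mkdir -p pics; cat > h.py <<'E'
import numpy as np,cv2
from cell import status,get_image,camera_info,workorder
def cam(n):
    c=camera_info(n);f=240/np.tan(np.radians(c['vertical_fov'])/2)
    K=np.array([[f,0,c['cx']],[0,f,c['cy']],[0,0,1.]]);R=cv2.Rodrigues(np.array(c['rvec'],float))[0];t=np.array(c['tvec'],float)
    return K,R,t
def plane(n,uv,z):
    K,R,t=cam(n);o=-R.T@t
    uv=np.atleast_2d(uv);d=(np.linalg.inv(K)@np.c_[uv,np.ones(len(uv))].T).T@R
    return o+d*((z-o[2])/d[:,2:])
def proj(n,P):
    K,R,t=cam(n);q=(np.atleast_2d(P)@R.T+t)@K.T
    return q[:,:2]/q[:,2:]
def snap(n,name):
    im=get_image(n);cv2.imwrite(f'pics/{name}.png',im[:,:,::-1]);return im
E
python3 - <<'E'
from h import *
for n in('top','side'):
    snap(n,n+'0');c=camera_info(n);K,R,t=cam(n);print(c,-R.T@t)
print(status.get_state())
E
```

```text
{'vertical_fov': 49.27126196310958, 'cx': 318.45934499646404, 'cy': 242.89804853044643, 'rvec': array([ 2.14861487, -2.15458428,  0.17935237]), 'tvec': array([  4.05165226, 579.56119096, 956.3479005 ])} [ 430.85914055   19.63734664 1031.73818014]
{'vertical_fov': 50.24256075245777, 'cx': 313.65598513501635, 'cy': 244.19223684578924, 'rvec': array([ 0.78444565, -2.62840874,  1.04488762]), 'tvec': array([488.2035239 , 256.26389924, 690.48839669])} [254.8442468  508.74093524 676.03636253]
{'time': 0.1, 'joint_positions': array([ 1.28954484,  0.50824119, -0.23752153,  1.50104354,  0.12571474,
        1.14890143, -0.15480975]), 'qvel': array([ 0.00052738, -0.00066747,  0.0014169 , -0.00220774,  0.00035671,
        0.00080606, -0.00097527]), 'tau': array([-5.55505962e-03, -6.21844912e+01, -2.19497681e+00, -2.50206256e+01,
        1.25081290e-02,  7.71439110e-03, -1.92380000e-06]), 'tool_pos': array([ 235.48922751, -578.44668692,  230.52039279]), 'eef_rot': array([-3.08150187e+00, -6.03428943e-01,  5.60585572e-04]), 'contact_force': array([-0.5626793 ,  0.2354005 , -0.76112565]), 'wrist_torque': array([-0.01025101, -0.05107332,  0.02630921]), 'grip_force': 0.0, 'finger_gap': 1.0006067069009956}
```

View pics/top0.png

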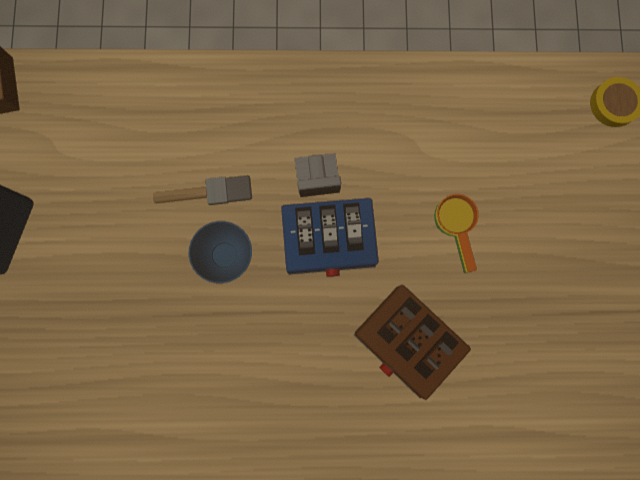

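View pics/side0.png

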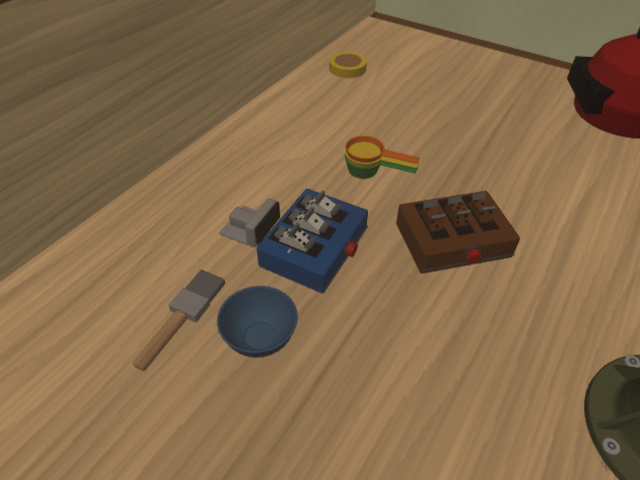

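The top view shows the blue box at about (330,236), its button at (333,272), and the stop at (318,175). The side view shows the box at about (313,238). Next I'll measure the box pose and enlarge the wheels.

```bash
cat >> h.py <<'E'
def boxpose(im):
    hsv=cv2.cvtColor(im,cv2.COLOR_RGB2HSV)
    m=cv2.inRange(hsv,(105,130,40),(125,255,255));m[:, :262]=0
    m=cv2.morphologyEx(m,cv2.MORPH_CLOSE,np.ones((25,25)))
    cs=cv2.findContours(m,0,2)[0];c=max(cs,key=cv2.contourArea)
    P=plane('top',c[:,0,:].astype(float),52)[:,:2]
    (ctr,sz,a)=cv2.minAreaRect(P.astype(np.float32))
    return ctr,sz,a,cv2.boxPoints((ctr,sz,a)),c
E
python3 - <<'E'
from h import *
im=cv2.imread('pics/top0.png')[:,:,::-1].copy()
ctr,sz,a,b,c=boxpose(im);print(ctr,sz,a);print(b)
print('poly',cv2.approxPolyDP(c,4,True)[:,0].tolist())
print(plane('top',cv2.approxPolyDP(c,4,True)[:,0].astype(float),52).round(1))
s=cv2.imread('pics/side0.png')
A=cv2.resize(im[192:282,275:385,::-1],(660,540),interpolation=cv2.INTER_CUBIC)
B=cv2.resize(s[185:285,255:375],(720,600),interpolation=cv2.INTER_CUBIC)
cv2.imwrite('pics/A.png',A);cv2.imwrite('pics/B.png',B)
E
```

```text
(589.5990600585938, 8.142158508300781) (5.697842597961426, 19.21161460876465) 89.934326171875
[[579.99        5.3042493]
 [599.20154     5.282229 ]
 [599.2081     10.980068 ]
 [579.9966     11.002089 ]]
poly [[314, 232], [317, 242]]
[[599.2  11.   52. ]
 [580.    5.4  52. ]]
```

View pics/A.png

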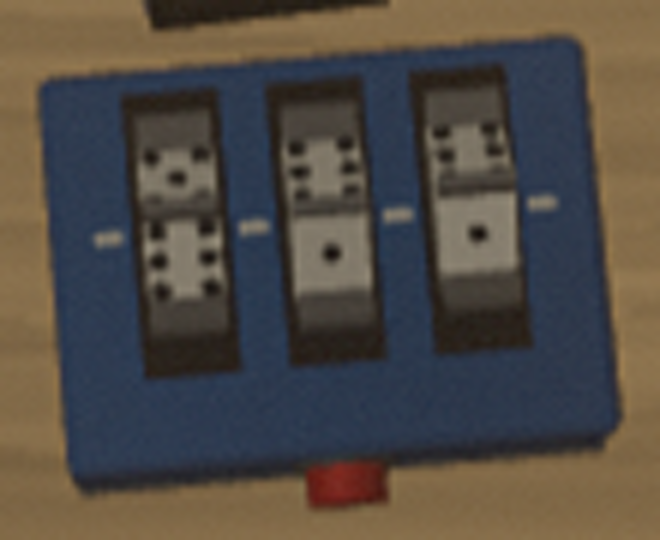

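View pics/B.png

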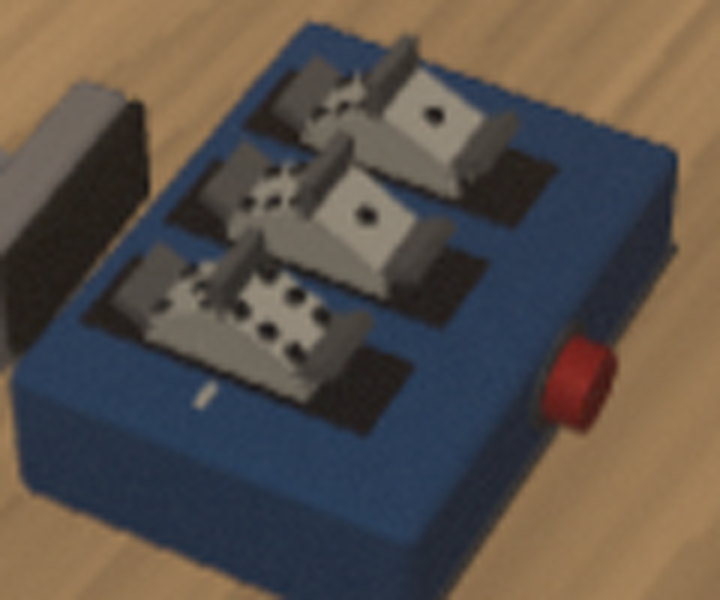

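Left wheel: 5 is at the rear, 6 at the front, and a rib is near the top. Middle and right: 6 at the rear, 1 at the front, also with a rib near the top. The plan is +150° left (three strokes), −90° middle (two) and +150° right (three). Next: box pose, rib angles and tool axes.

```bash
cat > fix.py <<'E'
E
python3 - <<'E'
s=open('h.py').read().split('def boxpose')[0]+'''
def boxpose(im):
    i=im.astype(int);m=((i[:,:,2]>i[:,:,0]+10)).astype(np.uint8)*255
    m[:,:262]=0;m[:150]=0;m[300:]=0
    m=cv2.morphologyEx(m,cv2.MORPH_CLOSE,np.ones((31,31)))
    c=max(cv2.findContours(m,0,2)[0],key=cv2.contourArea)
    P=cv2.convexHull(c)[:,0].astype(float)
    return P
def edges(im):
    "fits of top-face rear, left, right edges -> yaw, centre"
    P=boxpose(im);i=im.astype(int);d=(i[:,:,2]-i[:,:,0]).astype(float)
    W=plane('top',P,52)[:,:2]
    r=cv2.minAreaRect(W.astype(np.float32));return P,W,r
'''
open('h.py','w').write(s)
E
python3 - <<'E'
from h import *
im=cv2.imread('pics/top0.png')[:,:,::-1].copy()
P,W,r=edges(im);print(r);print(cv2.approxPolyDP(P.astype(np.float32),3,True)[:,0].tolist())
# my own readings from enlarged crop (6x, offset 275,192)
q=lambda L:np.array(L)/6+[275-.4,192-.4]
mk=plane('top',q([(108,239),(255,227),(398,214),(542,203)]),52);print('marks',mk.round(1))
co=plane('top',q([(42,80),(583,40),(620,430),(73,478)]),52);print('corners RL RR FR FL',co.round(1))
# button cap front bottom
print('btn',plane('top',q([(347,505)]),34).round(1))
print('stop top edge',plane('top',[(300,195),(340,191)],50).round(1))
st=status.get_state();R=cv2.Rodrigues(st['eef_rot'])[0];print(R.round(3))
E
```

```text
((594.6158447265625, -17.577224731445312), (127.90330505371094, 172.75643920898438), 4.7865447998046875)
[[370.0, 199.0], [376.0, 263.0], [287.0, 270.0], [282.0, 206.0]]
marks [[600.3  51.6  52. ]
 [604.2   5.1  52. ]
 [608.3 -40.3  52. ]
 [611.8 -86.1  52. ]]
corners RL RR FR FL [[ 651.8   72.8   52. ]
 [ 664.8 -100.2   52. ]
 [ 539.2 -109.4   52. ]
 [ 524.5   62.3   52. ]]
btn [[517.4 -24.2  34. ]]
stop top edge [[671.7  37.7  50. ]
 [679.7 -39.4  50. ]]
[[ 0.926  0.377 -0.001]
 [ 0.377 -0.926  0.001]
 [-0.    -0.002 -1.   ]]
```

>>> play_rows([
  {"hand": 255, "dp": [4.5, -3.2, 0], "rot": [0, 0, 2]},
  {"hand": 255, "dp": [9, -6.4, 0], "rot": [0, 0, 4.5]},
  {"hand": 255, "dp": [13.5, -9.6, 0.5], "rot": [0, 0, 7]},
  {"hand": 255, "dp": [18, -12.8, 1], "rot": [0, 0, 9.5]},
  {"hand": 255, "dp": [22.5, -16, 1.5], "rot": [0, 0, 12]},
  {"hand": 255, "dp": [27, -19.2, 2], "rot": [0, 0, 14.5]},
  {"hand": 255, "dp": [31.5, -22.4, 2.5], "rot": [0, 0, 17.4]},
  {"hand": 255, "dp": [36, -25.6, 3], "rot": [0, 0, 17.4]},
])

```text
time: 1.1
tool_pos: [473.2, -204.4, 201.0]
eef_rot: [3.139, 0.129, -0.0]
contact_force: [0.1, -0.4, 0.4]
finger_gap: -0.002
grip_force: 0.0
```

```bash
cat >> h.py <<'E'
PSI=0.082;AX=np.array([605.3,-17.3])
EX=np.array([np.cos(PSI),np.sin(PSI)]);EY=np.array([-EX[1],EX[0]])
def tb():
    "tcp in box-axle frame (x,y from the middle axle), z, tool axes, time"
    s=status.get_state();p=s['tool_pos'];d=p[:2]-AX;R=cv2.Rodrigues(s['eef_rot'])[0]
    print('box xy',(d@EX).round(1),(d@EY).round(1),'z',p[2].round(1),'yaw',np.degrees(np.arctan2(R[1,0],R[0,0])).round(2),'tilt',R[2,:2].round(4),'F',s['contact_force'].round(1),'t',s['time'],'gap',round(s['finger_gap'],2))
    return s,R
def bx(n,uv,z):
    W=plane(n,uv,z)[:,:2]-AX;return np.c_[W@EX,W@EY]
def to(x,y,z):
    s,R=tb();w=np.r_[AX+x*EX+y*EY,z]-s['tool_pos'];print('dp cm',(R.T@w/10).round(2))
E
python3 - <<'E'
from h import *
to(-45,-46,130)
q=lambda L:np.array(L)/6+[275-.4,192-.4]
# near rib tip readings (crop centre of band) and face dots
print(bx('top',q([(182,207),(330,208),(478,186)]),85).round(1))
print(bx('side',np.array([(250,240),(345,145),(405,45)])/6+[254.6,184.6],85).round(1))
E
```

```text
box xy -147.0 -175.6 z 201.0 yaw 4.71 tilt [-0.0003 -0.    ] F [ 0.1 -0.4  0.4] t 1.1 gap -0.0
dp cm [ 10.21 -12.96   7.1 ]
[[  3.   45.1]
 [ -1.1  -0.1]
 [  2.  -46. ]]
[[  2.4  37. ]
 [ -2.1  -9.1]
 [  3.  -55.3]]
```

>>> play_rows([
  {"hand": 255, "dp": [3.5, -3.7, 1.5], "rot": [0, 0, 0]},
  {"hand": 255, "dp": [7, -7.4, 3], "rot": [0, 0, 0]},
  {"hand": 255, "dp": [10.5, -11.1, 5], "rot": [0, 0, 0]},
  {"hand": 255, "dp": [12.5, -13, 8], "rot": [0, 0, 0]},
  {"hand": 255, "dp": [12.5, -13, 10], "rot": [0, 0, 0]},
  {"hand": 255, "dp": [12.5, -13, 11.5], "rot": [0, 0, 0]},
  {"hand": 255, "dp": [12.5, -13, 12.4], "rot": [0, 0, 0]},
  {"hand": 255, "dp": [12.5, -13, 12.4], "rot": [0, 0, 0]},
])

```text
time: 2.1
tool_pos: [586.0, -66.6, 77.0]
eef_rot: [3.139, 0.129, -0.001]
contact_force: [0.4, 0.1, -0.2]
finger_gap: 0.006
grip_force: 0.0
```

```bash
python3 - <<'E'
from h import *
tb()
s=snap('side','s1')[:,:,::-1];t=snap('top','t1')[:,:,::-1]
A=cv2.resize(s[160:280,250:390],(700,600),interpolation=cv2.INTER_CUBIC)
cv2.imwrite('pics/C.png',A)
E
```

```text
box xy -23.3 -47.5 z 77.0 yaw 4.71 tilt [-0.0007  0.    ] F [ 0.4  0.1 -0.2] t 2.1 gap 0.01
```

View pics/C.png

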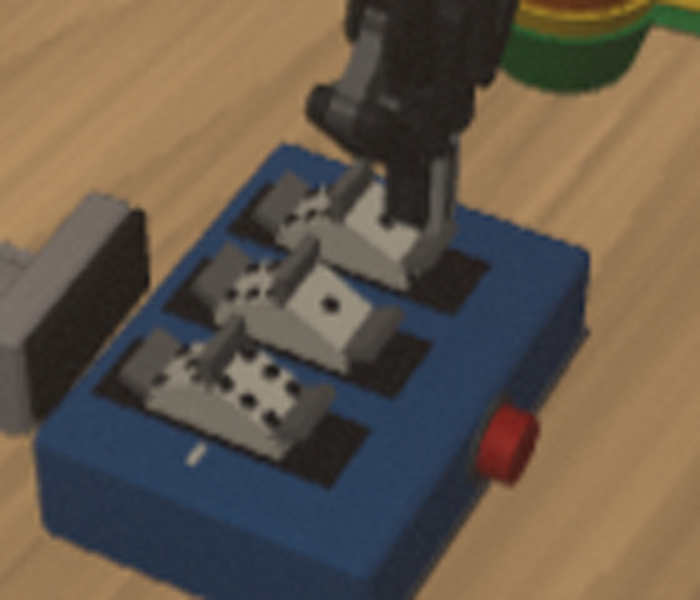

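The fingertip sits in front of the right wheel's top rib, at about (405,215) in the crop, with no contact. Pushing now.

>>> play_rows([
  {"hand": 255, "dp": [0.7, 0, 0], "rot": [0, 0, 0]},
  {"hand": 255, "dp": [1.4, 0, 0], "rot": [0, 0, 0]},
  {"hand": 255, "dp": [2.1, 0, 0], "rot": [0, 0, 0]},
  {"hand": 255, "dp": [2.7, 0, 0], "rot": [0, 0, 0]},
  {"hand": 255, "dp": [2.7, 0, 0], "rot": [0, 0, 0]},
  {"hand": 255, "dp": [2.6, 0, -2.2], "rot": [0, 0, 0]},
  {"hand": 255, "dp": [-1.4, 0, -2.2], "rot": [0, 0, 0]},
  {"hand": 255, "dp": [-1.4, 0, 0], "rot": [0, 0, 0]},
])

```text
time: 3.2
tool_pos: [571.2, -67.8, 78.8]
eef_rot: [3.138, 0.129, 0.003]
contact_force: [0.5, 0.7, 1.0]
finger_gap: 0.002
grip_force: 0.0
```

>>> play_rows([
  {"hand": 255, "dp": [0.8, 0, 0], "rot": [0, 0, 0]},
  {"hand": 255, "dp": [1.6, 0, 0], "rot": [0, 0, 0]},
  {"hand": 255, "dp": [2.4, 0, 0], "rot": [0, 0, 0]},
  {"hand": 255, "dp": [3.2, 0, 0], "rot": [0, 0, 0]},
  {"hand": 255, "dp": [4.0, 0, 0], "rot": [0, 0, 0]},
  {"hand": 255, "dp": [4.0, 0, 0], "rot": [0, 0, 0]},
  {"hand": 255, "dp": [3.9, 0, -2.2], "rot": [0, 0, 0]},
  {"hand": 255, "dp": [0, 0, -2.2], "rot": [0, 0, 0]},
])

```text
time: 4.2
tool_pos: [575.2, -66.5, 100.6]
eef_rot: [-3.138, -0.132, -0.009]
contact_force: [-0.1, -0.1, 0.1]
finger_gap: -0.003
grip_force: 0.0
```

```bash
python3 - <<'E'
from h import *
tb()
s=snap('side','s2')[:,:,::-1];t=snap('top','t2')[:,:,::-1]
A=cv2.resize(s[160:280,250:390],(700,600),interpolation=cv2.INTER_CUBIC)
cv2.imwrite('pics/D.png',A)
E
```

```text
box xy -34.0 -46.6 z 100.6 yaw 4.8 tilt [ 0.0056 -0.0001] F [-0.1 -0.1  0.1] t 4.2 gap -0.0
```

View pics/D.png

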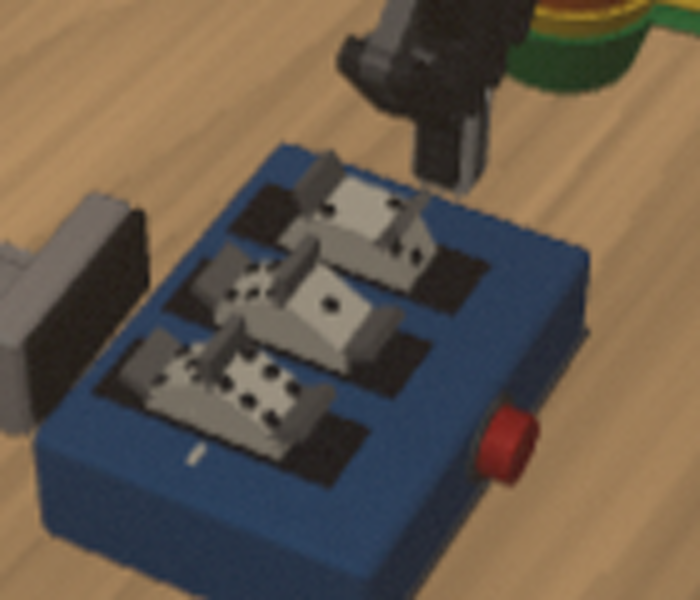

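Two dots now face up on the right wheel and the box hasn't moved. This is its last stroke; I'll hold at the end to read the position.

>>> play_rows([
  {"hand": 255, "dp": [0, 0, 1.2], "rot": [0, 0, 0]},
  {"hand": 255, "dp": [0, 0, 2.2], "rot": [0, 0, 0]},
  {"hand": 255, "dp": [0.9, 0, 2.2], "rot": [0, 0, 0]},
  {"hand": 255, "dp": [1.8, 0, 2.2], "rot": [0, 0, 0]},
  {"hand": 255, "dp": [2.7, 0, 2.2], "rot": [0, 0, 0]},
  {"hand": 255, "dp": [3.4, 0, 2.2], "rot": [0, 0, 0]},
  {"hand": 255, "dp": [4.0, 0, 2.2], "rot": [0, 0, 0]},
  {"hand": 255, "dp": [4.0, 0, 2.2], "rot": [0, 0, 0]},
])

```text
time: 5.3
tool_pos: [612.9, -63.7, 77.3]
eef_rot: [-3.139, -0.131, -0.001]
contact_force: [-0.2, 0.4, -0.4]
finger_gap: -0.0
grip_force: 0.0
```

```bash
python3 - <<'E'
from h import *
tb()
E
```

```text
box xy 3.8 -46.9 z 77.3 yaw 4.76 tilt [ 0.0008 -0.0001] F [-0.2  0.4 -0.4] t 5.3 gap -0.0
```

>>> play_rows([
  {"hand": 255, "dp": [-0.1, 0, -2.6], "rot": [0, 0, 0]},
  {"hand": 255, "dp": [1.0, -2.4, -2.6], "rot": [0, 0, 0]},
  {"hand": 255, "dp": [1.9, -4.7, -2.6], "rot": [0, 0, 0]},
  {"hand": 255, "dp": [1.9, -4.7, -1.0], "rot": [0, 0, 0]},
  {"hand": 255, "dp": [1.9, -4.7, 0], "rot": [0, 0, 0]},
  {"hand": 255, "dp": [1.0, -4.7, 0], "rot": [0, 0, 0]},
  {"hand": 255, "dp": [0.1, -4.7, 0], "rot": [0, 0, 0]},
  {"hand": 255, "dp": [-0.8, -4.7, 0], "rot": [0, 0, 0]},
])

```text
time: 6.3
tool_pos: [600.0, -18.2, 77.8]
eef_rot: [3.139, 0.129, 0.001]
contact_force: [1.3, -0.2, -0.1]
finger_gap: 0.001
grip_force: 0.3
```

>>> play_rows([
  {"hand": 255, "dp": [0, 0, 0], "rot": [0, 0, 0]},
  {"hand": 255, "dp": [0.1, 0, -2.2], "rot": [0, 0, 0]},
  {"hand": 255, "dp": [4.1, 0, -2.2], "rot": [0, 0, 0]},
  {"hand": 255, "dp": [4.1, 0, -0.9], "rot": [0, 0, 0]},
  {"hand": 255, "dp": [4.1, 0, 0], "rot": [0, 0, 0]},
  {"hand": 255, "dp": [3.1, 0, 0], "rot": [0, 0, 0]},
  {"hand": 255, "dp": [2.1, 0, 0], "rot": [0, 0, 0]},
  {"hand": 255, "dp": [1.1, 0, 0], "rot": [0, 0, 0]},
])

```text
time: 7.3
tool_pos: [610.4, -16.9, 77.8]
eef_rot: [3.139, 0.13, 0.001]
contact_force: [1.3, 0.9, -0.1]
finger_gap: -0.0
grip_force: 0.4
```

```bash
python3 - <<'E'
from h import *
to(-4,0,77)
E
```

```text
box xy 5.1 -0.0 z 77.8 yaw 4.76 tilt [0.0003 0.0001] F [ 1.3  0.9 -0.1] t 7.3 gap -0.0
dp cm [-0.91 -0.01  0.08]
```

>>> play_rows([
  {"hand": 255, "dp": [-0.5, 0, 0], "rot": [0, 0, 0]},
  {"hand": 255, "dp": [-0.8, 0, 0], "rot": [0, 0, 0]},
  {"hand": 255, "dp": [-0.8, 0, 0], "rot": [0, 0, 0]},
])

```text
time: 7.68
tool_pos: [603.2, -17.5, 77.4]
eef_rot: [3.139, 0.13, -0.0]
contact_force: [-0.2, -0.3, 0.4]
finger_gap: 0.003
grip_force: 0.0
```

```bash
python3 - <<'E'
from h import *
to(-22,46,77)
E
```

```text
box xy -2.1 -0.1 z 77.4 yaw 4.75 tilt [-0.0002  0.0001] F [-0.2 -0.3  0.4] t 7.675 gap 0.0
dp cm [-1.98 -4.61  0.04]
```

>>> play_rows([
  {"hand": 255, "dp": [-0.18, 0, 0], "rot": [0, 0, 0]},
  {"hand": 255, "dp": [-0.18, 0, 0], "rot": [0, 0, 0]},
  {"hand": 255, "dp": [-0.1, 0, -2.5], "rot": [0, 0, 0]},
  {"hand": 255, "dp": [-1.0, -2.3, -2.5], "rot": [0, 0, 0]},
  {"hand": 255, "dp": [-2.0, -4.6, -2.5], "rot": [0, 0, 0]},
  {"hand": 255, "dp": [-2.0, -4.6, -1.0], "rot": [0, 0, 0]},
  {"hand": 255, "dp": [-2.0, -4.6, 0], "rot": [0, 0, 0]},
  {"hand": 255, "dp": [-2.0, -4.6, 0], "rot": [0, 0, 0]},
])

```text
time: 8.68
tool_pos: [579.1, 25.5, 75.9]
eef_rot: [3.138, 0.128, -0.004]
contact_force: [1.4, -0.8, 1.0]
finger_gap: -0.002
grip_force: 0.0
```

>>> play_rows([
  {"hand": 255, "dp": [0.7, 0, 0], "rot": [0, 0, 0]},
  {"hand": 255, "dp": [1.4, 0, 0], "rot": [0, 0, 0]},
  {"hand": 255, "dp": [2.1, 0, 0], "rot": [0, 0, 0]},
  {"hand": 255, "dp": [2.7, 0, 0], "rot": [0, 0, 0]},
  {"hand": 255, "dp": [2.7, 0, 0], "rot": [0, 0, 0]},
  {"hand": 255, "dp": [2.6, 0, -2.2], "rot": [0, 0, 0]},
  {"hand": 255, "dp": [-1.4, 0, -2.2], "rot": [0, 0, 0]},
  {"hand": 255, "dp": [-1.4, 0, 0], "rot": [0, 0, 0]},
])

```text
time: 9.68
tool_pos: [564.5, 25.4, 78.9]
eef_rot: [3.138, 0.13, 0.003]
contact_force: [0.4, 0.2, 0.1]
finger_gap: -0.002
grip_force: 0.0
```

>>> play_rows([
  {"hand": 255, "dp": [0.8, 0, 0], "rot": [0, 0, 0]},
  {"hand": 255, "dp": [1.6, 0, 0], "rot": [0, 0, 0]},
  {"hand": 255, "dp": [2.4, 0, 0], "rot": [0, 0, 0]},
  {"hand": 255, "dp": [3.2, 0, 0], "rot": [0, 0, 0]},
  {"hand": 255, "dp": [4.0, 0, 0], "rot": [0, 0, 0]},
  {"hand": 255, "dp": [4.0, 0, 0], "rot": [0, 0, 0]},
  {"hand": 255, "dp": [3.9, 0, -2.2], "rot": [0, 0, 0]},
  {"hand": 255, "dp": [0, 0, -2.2], "rot": [0, 0, 0]},
])

```text
time: 10.68
tool_pos: [568.4, 26.2, 100.6]
eef_rot: [-3.138, -0.13, -0.009]
contact_force: [0.4, -0.3, -0.0]
finger_gap: -0.005
grip_force: 0.0
```

>>> play_rows([
  {"hand": 255, "dp": [0, 0, 1.2], "rot": [0, 0, 0]},
  {"hand": 255, "dp": [0, 0, 2.2], "rot": [0, 0, 0]},
  {"hand": 255, "dp": [0.9, 0, 2.2], "rot": [0, 0, 0]},
  {"hand": 255, "dp": [1.8, 0, 2.2], "rot": [0, 0, 0]},
  {"hand": 255, "dp": [2.7, 0, 2.2], "rot": [0, 0, 0]},
  {"hand": 255, "dp": [3.4, 0, 2.2], "rot": [0, 0, 0]},
  {"hand": 255, "dp": [3.8, 0, 2.2], "rot": [0, 0, 0]},
  {"hand": 255, "dp": [3.8, 0, 2.2], "rot": [0, 0, 0]},
])

```text
time: 11.68
tool_pos: [604.0, 28.8, 77.3]
eef_rot: [-3.139, -0.13, -0.001]
contact_force: [-0.7, 0.1, -0.1]
finger_gap: -0.008
grip_force: 0.0
```

```bash
python3 - <<'E'
from h import *
to(4,46,77)
E
```

```text
box xy 2.5 46.1 z 77.3 yaw 4.76 tilt [ 0.0006 -0.0001] F [-0.7  0.1 -0.1] t 11.675 gap -0.01
dp cm [0.15 0.01 0.03]
```

>>> play_rows([
  {"hand": 255, "dp": [0.15, 0, 0], "rot": [0, 0, 0]},
  {"hand": 255, "dp": [0.15, 0, 0], "rot": [0, 0, 0]},
  {"hand": 255, "dp": [0.1, 0, -2.5], "rot": [0, 0, 0]},
  {"hand": 255, "dp": [-4, 1.5, -4.5], "rot": [0, 0, 0]},
  {"hand": 255, "dp": [-9, 3, -5], "rot": [0, 0, 0]},
  {"hand": 255, "dp": [-14, 5, -5], "rot": [0, 0, 0]},
  {"hand": 255, "dp": [-18, 6.3, -5], "rot": [0, 0, 0]},
  {"hand": 255, "dp": [-20, 6.3, -5], "rot": [0, 0, 0]},
])

```text
time: 12.68
tool_pos: [407.2, -52.0, 127.6]
eef_rot: [3.138, 0.127, -0.001]
contact_force: [0.8, 0.8, 0.6]
finger_gap: 0.004
grip_force: 0.0
```

```bash
python3 - <<'E'
from h import *
tb()
s=snap('side','s3')[:,:,::-1];t=snap('top','t3')[:,:,::-1]
P,W,r=edges(t[:,:,::-1]);print(r)
A=cv2.resize(t[195:265,280:385],(780,520),interpolation=cv2.INTER_CUBIC)
B=cv2.resize(s[185:285,255:375],(720,600),interpolation=cv2.INTER_CUBIC)
cv2.imwrite('pics/E.png',A);cv2.imwrite('pics/F.png',B)
# expected top-view positions (in crop px) of rib tips and face edges for flats squarely up
for y in(46,0,-46):
  L=[]
  for x,z in((-20,34.6),(20,34.6),(-15,26),(15,26),(0,26)):
    w=np.r_[AX+x*EX+y*EY,46+z];u=proj('top',w)[0];L.append(((u-[280-.45,195-.45])*7.43).round())
  print(np.array(L).tolist())
E
```

```text
box xy -200.3 -18.4 z 127.6 yaw 4.63 tilt [-0.0005  0.0009] F [0.8 0.8 0.6] t 12.675 gap 0.0
((594.6782836914062, -17.515830993652344), (127.75765991210938, 172.68997192382812), 4.809440612792969)
[[193.0, 329.0], [180.0, 171.0], [191.0, 315.0], [182.0, 197.0], [186.0, 256.0]]
[[378.0, 314.0], [363.0, 156.0], [375.0, 299.0], [364.0, 182.0], [369.0, 241.0]]
[[562.0, 298.0], [547.0, 141.0], [557.0, 284.0], [546.0, 167.0], [552.0, 226.0]]
```

View pics/E.png

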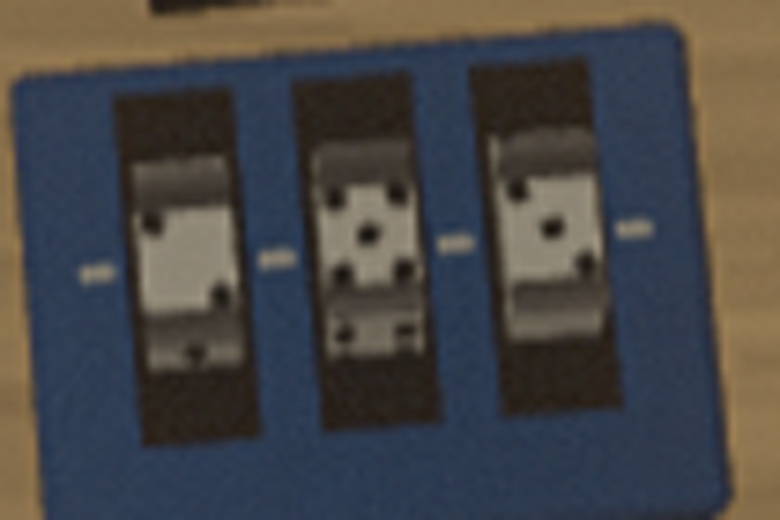

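View pics/F.png

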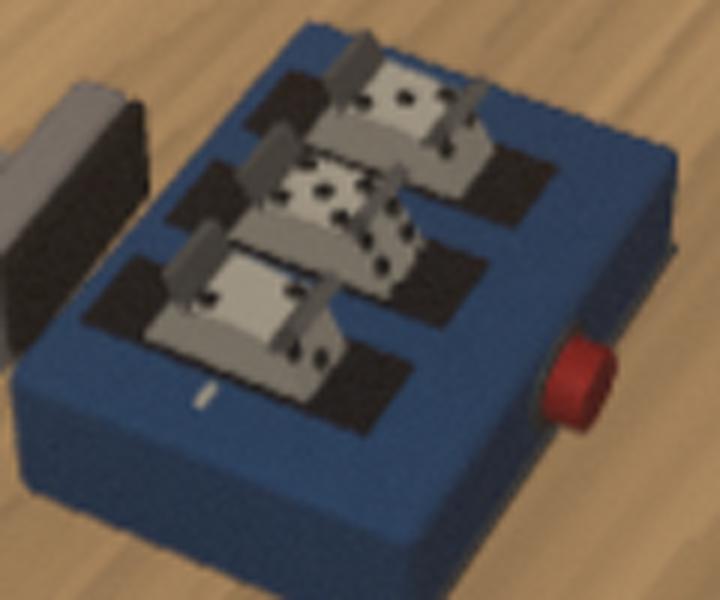

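Two, five and three dots are up. Now I'll check squareness precisely, using dot and index-mark centroids in the top view.

```bash
cat >> h.py <<'E'
def wheels(im):
    g=cv2.cvtColor(im,cv2.COLOR_RGB2GRAY);i=im.astype(int)
    # index marks: bright, between wheels
    out=[]
    def w_cent(box,bright):
        u0,v0,u1,v1=box;p=g[v0:v1,u0:u1].astype(float)
        w=p-np.percentile(p,60) if bright else np.percentile(p,50)-25-p
        w=np.clip(w,0,None);V,U=np.mgrid[v0:v1,u0:u1]
        return np.array([(w*U).sum()/w.sum(),(w*V).sum()/w.sum()])
    M=[]
    for y in(69,23,-23,-69):
        u=proj('top',np.r_[AX+y*EY,52])[0].round().astype(int)
        M.append(w_cent((u[0]-4,u[1]-4,u[0]+5,u[1]+5),True))
    M=np.array(M);B=bx('top',M,52);print('marks box',B.round(2).tolist())
    for k,y in enumerate((46,0,-46)):
        ax=np.polyval(np.polyfit(B[:,1],B[:,0],1),y)
        u=proj('top',np.r_[AX+ax*EX+y*EY,72])[0]
        U=np.round(u).astype(int);p=g[U[1]-7:U[1]+8,U[0]-6:U[0]+7].astype(np.uint8)
        # dots: local minima blobs by blackhat
        bh=cv2.morphologyEx(cv2.resize(g[U[1]-9:U[1]+10,U[0]-9:U[0]+10],None,fx=8,fy=8,interpolation=cv2.INTER_CUBIC),cv2.MORPH_BLACKHAT,cv2.getStructuringElement(2,(37,37)))
        m=(bh>45).astype(np.uint8);n,_,st,ce=cv2.connectedComponentsWithStats(m)
        c=[(ce[j]+.5)/8-.5+U-9 for j in range(1,n) if 60<st[j,4]<900]
        D=bx('top',np.array(c),72)-[ax,y]
        print('wheel',y,'axle',ax.round(2),'dots rel',D.round(1).tolist())
E
python3 - <<'E'
from h import *
wheels(cv2.imread('pics/t3.png')[:,:,::-1].copy())
# side view readings (6x crop, offset 255,185)
q=lambda L:np.array(L)/6+[254.6,184.6]
print('side mark',bx('side',q([(206,396)]),52).round(1))
print('side dots L',bx('side',q([(206,298),(296,291)]),72).round(1).tolist())
print('M',bx('side',q([(324,190)]),72).round(1),'R',bx('side',q([(404,98)]),72).round(1))
E
```

```text
marks box [[0.89, 69.09], [0.86, 23.08], [1.04, -22.97], [1.14, -69.04]]
wheel 46 axle 0.89 dots rel [[7.7, 8.0], [-10.9, -7.5], [-15.9, 2.9]]
wheel 0 axle 0.98 dots rel [[9.6, -7.9], [10.1, 7.6], [0.6, 0.0], [-8.9, -8.0], [-8.8, 7.4]]
wheel -46 axle 1.08 dots rel [[7.2, 15.6], [8.0, 7.7], [-1.7, -0.2], [-3.6, -13.8], [-10.4, -7.5], [-15.9, 5.2]]
side mark [[-0.1 67.2]]
side dots L [[8.5, 51.2], [-11.9, 37.0]]
M [[ 0.8 -2.1]] R [[ -0.9 -47.6]]
```

Left is about −3.5° off, middle +1.3° and right −3.2°. I'll give each a small corrective push, starting with the left.

>>> play_rows([
  {"hand": 255, "dp": [5, -1.6, 0], "rot": [0, 0, 0]},
  {"hand": 255, "dp": [10, -3.2, 0], "rot": [0, 0, 0]},
  {"hand": 255, "dp": [15, -4.8, 0], "rot": [0, 0, 0]},
  {"hand": 255, "dp": [20, -6.4, 0], "rot": [0, 0, 0]},
  {"hand": 255, "dp": [20, -6.4, 1], "rot": [0, 0, 0]},
  {"hand": 255, "dp": [20, -6.4, 3], "rot": [0, 0, 0]},
  {"hand": 255, "dp": [20, -6.4, 5.0], "rot": [0, 0, 0]},
  {"hand": 255, "dp": [20, -6.4, 5.0], "rot": [0, 0, 0]},
])

```text
time: 13.78
tool_pos: [602.2, 29.5, 75.7]
eef_rot: [3.139, 0.131, -0.005]
contact_force: [0.1, -0.7, -0.6]
finger_gap: -0.001
grip_force: 0.0
```

```bash
python3 - <<'E'
from h import *
to(6.3,46,77)
E
```

```text
box xy 0.8 46.9 z 75.7 yaw 4.77 tilt [-0.0034  0.0001] F [ 0.1 -0.7 -0.6] t 13.775 gap -0.0
dp cm [ 0.55  0.09 -0.13]
```

>>> play_rows([
  {"hand": 255, "dp": [0.2, 0, 0], "rot": [0, 0, 0]},
  {"hand": 255, "dp": [0.4, 0, 0], "rot": [0, 0, 0]},
  {"hand": 255, "dp": [0.55, 0, 0], "rot": [0, 0, 0]},
  {"hand": 255, "dp": [0.55, 0, 0], "rot": [0, 0, 0]},
  {"hand": 255, "dp": [0.55, 0, 0], "rot": [0, 0, 0]},
])

```text
time: 14.4
tool_pos: [609.2, 30.2, 77.5]
eef_rot: [-3.139, -0.13, -0.001]
contact_force: [0.3, 0.2, 0.8]
finger_gap: 0.003
grip_force: 0.0
```

```bash
python3 - <<'E'
from h import *
to(6.3,46,77)
to(0,0,77)
E
```

```text
box xy 7.8 47.0 z 77.5 yaw 4.76 tilt [ 0.0007 -0.    ] F [0.3 0.2 0.8] t 14.4 gap 0.0
dp cm [-0.15  0.1   0.05]
box xy 7.8 47.0 z 77.5 yaw 4.76 tilt [ 0.0007 -0.    ] F [0.3 0.2 0.8] t 14.4 gap 0.0
dp cm [-0.78  4.7   0.05]
```

>>> play_rows([
  {"hand": 255, "dp": [-0.1, 0, -2.6], "rot": [0, 0, 0]},
  {"hand": 255, "dp": [-0.5, 2.4, -2.6], "rot": [0, 0, 0]},
  {"hand": 255, "dp": [-0.7, 4.7, -2.6], "rot": [0, 0, 0]},
  {"hand": 255, "dp": [-0.7, 4.7, -1], "rot": [0, 0, 0]},
  {"hand": 255, "dp": [-0.7, 4.7, 0], "rot": [0, 0, 0]},
  {"hand": 255, "dp": [-1.0, 4.7, 0], "rot": [0, 0, 0]},
  {"hand": 255, "dp": [-1.26, 4.7, 0], "rot": [0, 0, 0]},
  {"hand": 255, "dp": [-1.26, 4.7, 0], "rot": [0, 0, 0]},
])

```text
time: 15.4
tool_pos: [600.3, -17.2, 77.7]
eef_rot: [-3.139, -0.131, -0.001]
contact_force: [0.1, -0.8, 1.3]
finger_gap: -0.004
grip_force: 0.0
```

```bash
python3 - <<'E'
from h import *
to(-4.8,0,77)
to(6,-46,77)
E
```

```text
box xy -5.0 0.5 z 77.7 yaw 4.8 tilt [ 0.0004 -0.0001] F [ 0.1 -0.8  1.3] t 15.4 gap -0.0
dp cm [0.02 0.05 0.07]
box xy -5.0 0.5 z 77.7 yaw 4.8 tilt [ 0.0004 -0.0001] F [ 0.1 -0.8  1.3] t 15.4 gap -0.0
dp cm [1.09 4.65 0.07]
```

Middle is good. Now the right wheel, then back off for a look.

>>> play_rows([
  {"hand": 255, "dp": [0.1, 0, -2.6], "rot": [0, 0, 0]},
  {"hand": 255, "dp": [0.3, 2.4, -2.6], "rot": [0, 0, 0]},
  {"hand": 255, "dp": [0.4, 4.6, -2.6], "rot": [0, 0, 0]},
  {"hand": 255, "dp": [0.4, 4.6, -1], "rot": [0, 0, 0]},
  {"hand": 255, "dp": [0.4, 4.6, 0], "rot": [0, 0, 0]},
  {"hand": 255, "dp": [0.8, 4.6, 0], "rot": [0, 0, 0]},
  {"hand": 255, "dp": [1.08, 4.6, 0], "rot": [0, 0, 0]},
  {"hand": 255, "dp": [1.08, 4.6, 0], "rot": [0, 0, 0]},
])

```text
time: 16.4
tool_pos: [615.4, -62.1, 77.6]
eef_rot: [-3.139, -0.132, -0.001]
contact_force: [-0.0, 0.1, -0.2]
finger_gap: 0.002
grip_force: 0.0
```

>>> play_rows([
  {"hand": 255, "dp": [0, 0, 0], "rot": [0, 0, 0]},
  {"hand": 255, "dp": [-0.1, 0, -2.5], "rot": [0, 0, 0]},
  {"hand": 255, "dp": [-4, -1, -4.5], "rot": [0, 0, 0]},
  {"hand": 255, "dp": [-9, -2, -5], "rot": [0, 0, 0]},
  {"hand": 255, "dp": [-14, -3, -5], "rot": [0, 0, 0]},
  {"hand": 255, "dp": [-18, -4, -5], "rot": [0, 0, 0]},
  {"hand": 255, "dp": [-20, -4.6, -5], "rot": [0, 0, 0]},
  {"hand": 255, "dp": [-20, -4.6, -5], "rot": [0, 0, 0]},
])

```text
time: 17.4
tool_pos: [410.8, -33.4, 127.8]
eef_rot: [3.138, 0.131, 0.0]
contact_force: [0.8, -0.0, 0.0]
finger_gap: 0.0
grip_force: 0.0
```

```bash
python3 - <<'E'
from h import *
tb();s=snap('side','s4');t=snap('top','t4');wheels(t);print(edges(t)[2])
E
```

```text
box xy -195.2 -0.1 z 127.8 yaw 4.79 tilt [0.0002 0.0006] F [ 0.8 -0.   0. ] t 17.4 gap 0.0
marks box [[0.92, 69.08], [0.9, 23.1], [1.04, -22.96], [1.14, -69.0]]
wheel 46 axle 0.92 dots rel [[10.2, 7.8], [-8.6, -7.5]]
wheel 0 axle 1.0 dots rel [[9.4, -7.9], [9.4, 7.6], [0.0, 0.0], [-9.7, -7.9], [-9.8, 7.6]]
wheel -46 axle 1.08 dots rel [[7.8, 15.5], [8.9, 7.9], [-0.2, -0.2], [-3.5, -13.9], [-8.8, -7.4]]
((594.2905883789062, -17.54943084716797), (128.539306640625, 172.6780548095703), 4.802410125732422)
```

The right and middle wheels are square, and the left is about +1.8°. A backward push to −5 mm, which squared the middle wheel, should fix it.

>>> play_rows([
  {"hand": 255, "dp": [5, -1.2, 0], "rot": [0, 0, 0]},
  {"hand": 255, "dp": [10, -2.4, 0], "rot": [0, 0, 0]},
  {"hand": 255, "dp": [15, -3.6, 0], "rot": [0, 0, 0]},
  {"hand": 255, "dp": [19.5, -4.6, 0], "rot": [0, 0, 0]},
  {"hand": 255, "dp": [19.5, -4.6, 0.5], "rot": [0, 0, 0]},
  {"hand": 255, "dp": [19.5, -4.6, 3], "rot": [0, 0, 0]},
  {"hand": 255, "dp": [19.5, -4.6, 5.0], "rot": [0, 0, 0]},
  {"hand": 255, "dp": [19.3, -4.6, 5.0], "rot": [0, 0, 0]},
])

```text
time: 18.5
tool_pos: [599.0, 27.8, 75.6]
eef_rot: [3.139, 0.13, -0.006]
contact_force: [-0.7, -0.4, 0.7]
finger_gap: -0.003
grip_force: 0.0
```

>>> play_rows([
  {"hand": 255, "dp": [-0.2, 0, 0], "rot": [0, 0, 0]},
  {"hand": 255, "dp": [-0.2, 0, 0], "rot": [0, 0, 0]},
  {"hand": 255, "dp": [-0.2, 0, 0], "rot": [0, 0, 0]},
])

```text
time: 18.88
tool_pos: [598.7, 28.3, 78.1]
eef_rot: [-3.139, -0.13, -0.002]
contact_force: [-0.3, 0.1, -0.2]
finger_gap: -0.003
grip_force: 0.0
```

```bash
python3 - <<'E'
from h import *
to(-5,46,77.6)
E
```

```text
box xy -2.8 46.0 z 78.1 yaw 4.75 tilt [0.0014 0.    ] F [-0.3  0.1 -0.2] t 18.875 gap -0.0
dp cm [-0.22 -0.    0.05]
```

>>> play_rows([
  {"hand": 255, "dp": [-0.22, 0, 0], "rot": [0, 0, 0]},
  {"hand": 255, "dp": [-0.22, 0, 0], "rot": [0, 0, 0]},
  {"hand": 255, "dp": [-0.22, 0, 0], "rot": [0, 0, 0]},
  {"hand": 255, "dp": [-0.1, 0, -2.6], "rot": [0, 0, 0]},
  {"hand": 255, "dp": [-0.1, 0, -3], "rot": [0, 0, 0]},
  {"hand": 255, "dp": [-5, 2, -3.2], "rot": [0, 0, 0]},
  {"hand": 255, "dp": [-10, 4, -3.2], "rot": [0, 0, 0]},
  {"hand": 255, "dp": [-13.5, 4.6, -3.2], "rot": [0, 0, 0]},
])

```text
time: 19.88
tool_pos: [464.8, -30.4, 108.7]
eef_rot: [3.138, 0.127, -0.003]
contact_force: [0.3, -0.2, 1.1]
finger_gap: 0.002
grip_force: 0.0
```

>>> play_rows([
  {"hand": 255, "dp": [0, 0, 0], "rot": [0, 0, 0]},
  {"hand": 255, "dp": [0, 0, 0], "rot": [0, 0, 0]},
])

```text
time: 20.12
tool_pos: [468.5, -28.5, 109.4]
eef_rot: [-3.139, -0.131, -0.002]
contact_force: [0.7, -0.2, 1.2]
finger_gap: -0.002
grip_force: 0.0
```

```bash
python3 - <<'E'
from h import *
s=snap('side','s5');t=snap('top','t5');wheels(t)
i=t.astype(int);m=((i[:,:,0]>90)&(i[:,:,1]<60)&(i[:,:,2]<60));m[:,:310]=0;m[:,355:]=0;m[290:]=0;m[:255]=0
V,U=np.nonzero(m);print('btn',len(U),U.mean(),V.min(),V.max(), bx('top',[(U.mean(),V.max())],34) if len(U) else '')
to(-130,0,22)
cv2.imwrite('pics/G.png',cv2.resize(t[150:300,270:390,::-1],(480,600),interpolation=cv2.INTER_CUBIC))
E
```

```text
marks box [[0.87, 69.09], [0.98, 23.05], [1.07, -22.95], [1.12, -69.01]]
wheel 46 axle 0.93 dots rel [[8.9, 7.9], [-9.8, -7.5], [-15.9, 6.9]]
wheel 0 axle 1.01 dots rel [[9.4, -7.9], [9.4, 7.6], [0.0, 0.0], [-9.7, -8.0], [-9.7, 7.5]]
wheel -46 axle 1.09 dots rel [[7.8, 15.5], [8.8, 7.9], [-0.3, -0.2], [-3.3, -13.9], [-8.9, -7.4]]<stdin>:4: RuntimeWarning: Mean of empty slice.
  ret = ret.dtype.type(ret / rcount)
Traceback (most recent call last):
ValueError: zero-size array to reduction operation minimum which has no identity
```

All wheels are within about 1°. Lowering in front of the button.

>>> play_rows([
  {"hand": 255, "dp": [0, 0, 3], "rot": [0, 0, 0]},
  {"hand": 255, "dp": [0, 0, 6], "rot": [0, 0, 0]},
  {"hand": 255, "dp": [0, 0, 8], "rot": [0, 0, 0]},
  {"hand": 255, "dp": [0, 0, 8.7], "rot": [0, 0, 0]},
  {"hand": 255, "dp": [0.8, 0, 8.7], "rot": [0, 0, 0]},
  {"hand": 255, "dp": [1.7, 0, 8.7], "rot": [0, 0, 0]},
  {"hand": 255, "dp": [2.5, 0, 8.7], "rot": [0, 0, 0]},
  {"hand": 255, "dp": [2.5, 0, 8.7], "rot": [0, 0, 0]},
])

```text
time: 21.22
tool_pos: [493.7, -26.6, 22.8]
eef_rot: [-3.139, -0.13, -0.003]
contact_force: [-0.1, -0.3, 0.4]
finger_gap: 0.001
grip_force: 0.0
```

```bash
python3 - <<'E'
from h import *
tb();s=snap('side','s6')[:,:,::-1];t=snap('top','t6')[:,:,::-1]
A=cv2.resize(t[150:300,270:390],(480,600),interpolation=cv2.INTER_CUBIC)
B=cv2.resize(s[180:330,270:350+0],(320,600),interpolation=cv2.INTER_CUBIC)
B=cv2.resize(s[180:330,270:349],(316,600),interpolation=cv2.INTER_CUBIC)
B=cv2.resize(s[195:305,310:390],(320,440),interpolation=cv2.INTER_CUBIC);B=cv2.copyMakeBorder(B,0,160,0,0,0)
cv2.imwrite('pics/G.png',np.hstack([A,B]))
E
```

```text
box xy -112.0 -0.1 z 22.8 yaw 4.75 tilt [ 0.0018 -0.    ] F [-0.1 -0.3  0.4] t 21.225 gap 0.0
```

View pics/G.png

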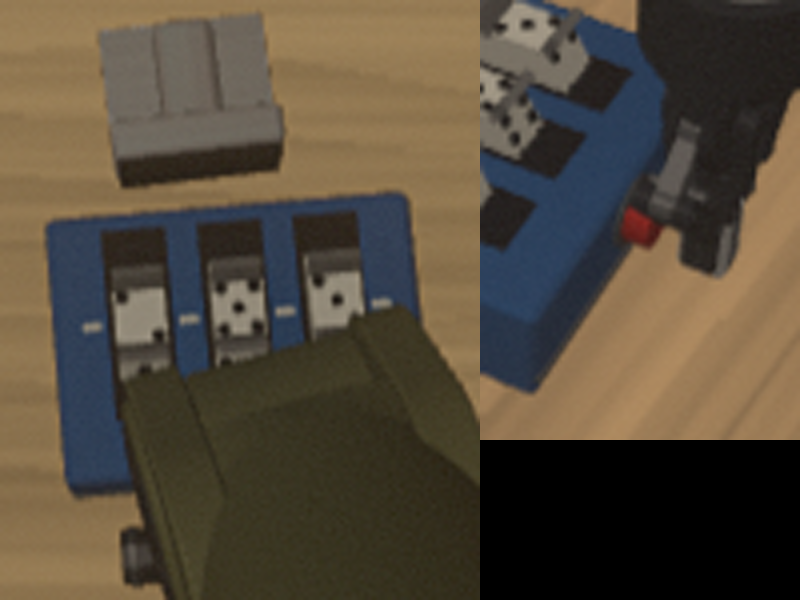

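The fingertip is centred in front of the button (button at about (640,225) in the right-hand crop), and the stop is roughly 26 mm behind the box. Pushing slowly.

>>> play_rows([
  {"hand": 255, "dp": [0.4, 0, -0.3], "rot": [0, 0, 0]},
  {"hand": 255, "dp": [0.8, 0, -0.3], "rot": [0, 0, 0]},
  {"hand": 255, "dp": [1.2, 0, -0.3], "rot": [0, 0, 0]},
  {"hand": 255, "dp": [1.6, 0, -0.3], "rot": [0, 0, 0]},
  {"hand": 255, "dp": [2.0, 0, -0.3], "rot": [0, 0, 0]},
  {"hand": 255, "dp": [2.4, 0, -0.3], "rot": [0, 0, 0]},
  {"hand": 255, "dp": [2.8, 0, -0.3], "rot": [0, 0, 0]},
  {"hand": 255, "dp": [3.2, 0, -0.3], "rot": [0, 0, 0]},
])

```text
time: 22.32
tool_pos: [522.2, -24.3, 24.9]
eef_rot: [3.138, 0.13, -0.007]
contact_force: [-5.3, -0.2, 5.1]
finger_gap: -0.003
grip_force: 3.0
```

>>> play_rows([
  {"hand": 255, "dp": [0.3, 0, 0], "rot": [0, 0, 0]},
  {"hand": 255, "dp": [0.5, 0, 0], "rot": [0, 0, 0]},
  {"hand": 255, "dp": [0.5, 0, 0], "rot": [0, 0, 0]},
])

```text
time: 22.7
tool_pos: [526.6, -24.0, 24.8]
eef_rot: [3.138, 0.13, -0.009]
contact_force: [-7.3, -1.0, 5.3]
finger_gap: 0.005
grip_force: 3.4
```

```bash
python3 - <<'E'
from h import *
tb()
E
```

```text
box xy -78.9 -0.2 z 24.8 yaw 4.75 tilt [-0.0055  0.0004] F [-7.3 -1.   5.3] t 22.7 gap 0.0
```

>>> play_rows([
  {"hand": 255, "dp": [0.3, 0, 0], "rot": [0, 0, 0]},
  {"hand": 255, "dp": [0.6, 0, 0], "rot": [0, 0, 0]},
  {"hand": 255, "dp": [0.8, 0, 0], "rot": [0, 0, 0]},
  {"hand": 255, "dp": [0.8, 0, 0], "rot": [0, 0, 0]},
])

```text
time: 23.2
tool_pos: [533.4, -23.4, 24.8]
eef_rot: [3.138, 0.13, -0.012]
contact_force: [-9.3, -0.5, 8.3]
finger_gap: -0.0
grip_force: 5.0
```

```bash
python3 - <<'E'
from h import *
tb();t=snap('top','t7');s=snap('side','s7')
r=edges(t)[2];print(r)
cv2.imwrite('pics/H.png',np.hstack([cv2.resize(t[150:270,270:390,::-1],(400,400),interpolation=cv2.INTER_CUBIC),cv2.resize(s[170:290,250:370,::-1],(400,400),interpolation=cv2.INTER_CUBIC)]))
E
```

```text
box xy -72.2 -0.2 z 24.8 yaw 4.75 tilt [-0.0077  0.0005] F [-9.3 -0.5  8.3] t 23.2 gap -0.0
((615.2598266601562, -16.082382202148438), (129.8347930908203, 172.6205291748047), 4.670730113983154)
```

View pics/H.png

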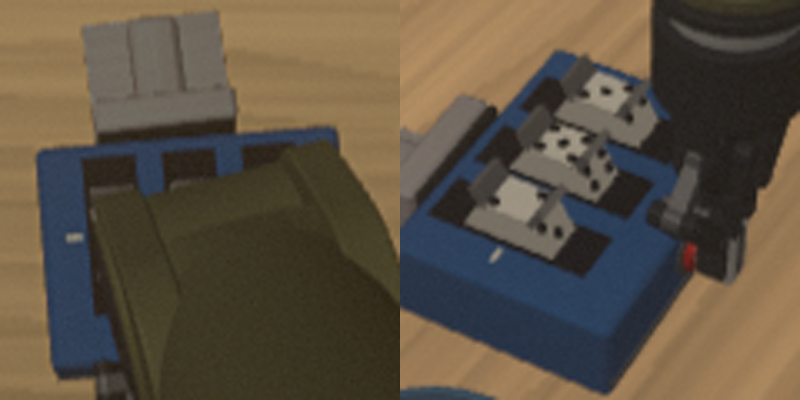

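The box's rear is at or near the stop, but there's an unexpected upward force, possibly a knuckle on the box's top edge. I'll back off, raise 6 mm and push again.

>>> play_rows([
  {"hand": 255, "dp": [-0.8, 0, 0], "rot": [0, 0, 0]},
  {"hand": 255, "dp": [-1.2, 0, -0.6], "rot": [0, 0, 0]},
  {"hand": 255, "dp": [-1.2, 0, -0.6], "rot": [0, 0, 0]},
  {"hand": 255, "dp": [-0.8, 0, -0.6], "rot": [0, 0, 0]},
  {"hand": 255, "dp": [-0.4, 0, -0.6], "rot": [0, 0, 0]},
  {"hand": 255, "dp": [0, 0, -0.6], "rot": [0, 0, 0]},
  {"hand": 255, "dp": [0.1, 0, -0.6], "rot": [0, 0, 0]},
  {"hand": 255, "dp": [0.1, 0, -0.6], "rot": [0, 0, 0]},
])

```text
time: 24.3
tool_pos: [534.7, -23.2, 30.7]
eef_rot: [3.138, 0.13, -0.012]
contact_force: [-10.5, -0.5, 9.1]
finger_gap: 0.004
grip_force: 5.0
```

```bash
python3 - <<'E'
from h import *
tb()
E
```

```text
box xy -70.9 -0.1 z 30.7 yaw 4.76 tilt [-0.0074  0.0004] F [-10.5  -0.5   9.1] t 24.3 gap 0.0
```

The Fz/Fx ratio is the same at the new height, so this is just friction at the button. Continuing.

>>> play_rows([
  {"hand": 255, "dp": [0.2, 0, 0], "rot": [0, 0, 0]},
  {"hand": 255, "dp": [0.4, 0, 0], "rot": [0, 0, 0]},
  {"hand": 255, "dp": [0.4, 0, 0], "rot": [0, 0, 0]},
])

```text
time: 24.68
tool_pos: [536.7, -23.2, 30.5]
eef_rot: [3.138, 0.13, -0.017]
contact_force: [-14.8, -1.2, 11.1]
finger_gap: -0.0
grip_force: 7.3
```

>>> play_rows([
  {"hand": 255, "dp": [0.15, 0, 0], "rot": [0, 0, 0]},
  {"hand": 255, "dp": [0.3, 0, 0], "rot": [0, 0, 0]},
  {"hand": 255, "dp": [0.3, 0, 0], "rot": [0, 0, 0]},
])

```text
time: 25.05
tool_pos: [536.8, -23.2, 30.3]
eef_rot: [3.137, 0.13, -0.026]
contact_force: [-21.3, -0.8, 18.4]
finger_gap: 0.001
grip_force: 10.9
```

```bash
python3 - <<'E'
from h import *
tb();t=snap('top','t8');print(edges(t)[2])
E
```

```text
box xy -68.7 -0.3 z 30.3 yaw 4.74 tilt [-0.0164  0.0011] F [-21.3  -0.8  18.4] t 25.05 gap 0.0
((614.2899169921875, 0.3116302490234375), (129.24778747558594, 139.78541564941406), 4.705161094665527)
```

The force rose sharply with no motion, so the button is probably home. Backing off to check how far it still protrudes.

>>> play_rows([
  {"hand": 255, "dp": [-0.6, 0, 0], "rot": [0, 0, 0]},
  {"hand": 255, "dp": [-2, 0, 0], "rot": [0, 0, 0]},
  {"hand": 255, "dp": [-5, 0, 0], "rot": [0, 0, 0]},
  {"hand": 255, "dp": [-8, 0, -2], "rot": [0, 0, 0]},
  {"hand": 255, "dp": [-12, 0, -7], "rot": [0, 0, 0]},
  {"hand": 255, "dp": [-16, 0, -12], "rot": [0, 0, 0]},
  {"hand": 255, "dp": [-17, 0, -15], "rot": [0, 0, 0]},
  {"hand": 255, "dp": [-17, 0, -15], "rot": [0, 0, 0]},
])

```text
time: 26.1
tool_pos: [376.5, -36.7, 183.5]
eef_rot: [3.137, 0.129, 0.009]
contact_force: [0.6, 0.2, -0.2]
finger_gap: 0.0
grip_force: 0.0
```

```bash
python3 - <<'E'
from h import *
h0=AX.copy()
import h
tb();t=snap('top','t9');s=snap('side','s9');print(edges(t)[2])
for k,S in(('before',cv2.imread('pics/side0.png')[:,:,::-1].astype(int)),('after',s.astype(int))):
    m=((S[:,:,0]>2*S[:,:,1])&(S[:,:,0]>2*S[:,:,2])&(S[:,:,0]>60)).astype(np.uint8);m[:,:290]=0;m[:,385:]=0;m[290:]=0;m[:180]=0
    V,U=np.nonzero(m);r=cv2.minAreaRect(np.c_[U,V].astype(np.float32));print(k,len(U),r, U.min(),U.max(),V.min(),V.max())
T=t
h.AX=AX+21*EX;AX=h.AX
wheels(T)
for zc,p in((34,T),):
    i=p.astype(int);m=((i[:,:,0]>2*i[:,:,1])&(i[:,:,0]>60));m[:,:310]=0;m[:,360:]=0;m[300:]=0;m[:240]=0
    V,U=np.nonzero(m);print('top red',len(U),V.min() if len(V) else '',V.max() if len(V) else '')
cv2.imwrite('pics/I.png',np.hstack([cv2.resize(t[150:270,270:390,::-1],(400,400),interpolation=cv2.INTER_CUBIC),cv2.resize(s[170:290,250:370,::-1],(400,400),interpolation=cv2.INTER_CUBIC)]))
E
```

```text
box xy -229.6 -0.6 z 183.5 yaw 4.71 tilt [0.0057 0.0019] F [ 0.6  0.2 -0.2] t 26.1 gap 0.0
((615.5682983398438, -16.284042358398438), (129.43832397460938, 172.78182983398438), 4.669494152069092)
before 129 ((351.0000305175781, 248.50003051757812), (9.391485214233398, 14.310833930969238), 26.56505012512207) 345 357 241 255
after 55 ((337.9499816894531, 243.1500244140625), (4.427187919616699, 12.965337753295898), 18.43494987487793) 335 341 237 249
marks box [[0.27, 68.73], [0.34, 22.57], [0.34, -23.54], [0.16, -69.3]]
wheel 46 axle 0.31 dots rel [[9.3, 7.2], [-10.0, -7.9]]
wheel 0 axle 0.28 dots rel [[9.6, -8.2], [9.2, 7.3], [0.1, -0.5], [-9.4, -8.2], [-9.2, -14.3], [-9.5, 7.2]]
wheel -46 axle 0.25 dots rel [[7.4, 15.4], [9.1, 7.3], [-0.0, -0.6], [-3.3, -14.2], [-9.8, -8.1]]
top red 16 258 260
```

Wheels are still square (within about 1°). I'll compare the button's visible silhouette with predictions for different amounts of protrusion.

```bash
python3 - <<'E'
from h import *
a=np.linspace(0,2*np.pi,60)
def f(ax,psi,p):
    ex=np.array([np.cos(psi),np.sin(psi)]);ey=np.array([-ex[1],ex[0]])
    pts=[np.r_[ax+(-75-d)*ex+13*np.cos(t)*ey,34+13*np.sin(t)] for d in(0,p) for t in a]
    u=proj('side',np.array(pts));h=cv2.convexHull(u.astype(np.float32));n=proj('side',np.array(pts[60:]))
    return n.min(0).round(1),n.max(0).round(1),round(cv2.contourArea(h),0)
print('before',f(AX+1*EX,PSI,14))
A2=AX+21.28*EX-.5*EY
psi2=PSI+np.arctan2(0.05,138)
for p in(4,6,8,14):print(p,f(A2,psi2,p))
t=cv2.imread('pics/t9.png')[:,:,::-1]
# stop rubber face top edge vs box rear: darkness profile down columns
g=cv2.cvtColor(t.copy(),cv2.COLOR_RGB2GRAY)
for u in(305,318,332):print(u,[(v,t[v,u].tolist()) for v in range(182,200,1)])
print('rear bottom/top rows',[proj('top',np.r_[A2+55*EX+y*EY,z])[0].round(1).tolist() for y in(30,5,-20) for z in(52,)])
E
```

```text
before (array([350.4, 243.3]), array([357. , 257.6]), 167.0)
4 (array([334.6, 237. ]), array([341.3, 251.1]), 84.0)
6 (array([335.6, 237.4]), array([342.4, 251.5]), 101.0)
8 (array([336.7, 237.8]), array([343.4, 251.9]), 117.0)
14 (array([339.8, 239. ]), array([346.5, 253.2]), 168.0)
305 [(182, [108, 100, 91]), (183, [109, 104, 94]), (184, [105, 100, 89]), (185, [107, 103, 94]), (186, [108, 103, 94]), (187, [103, 99, 89]), (188, [96, 88, 78]), (189, [65, 58, 49]), (190, [44, 36, 26]), (191, [42, 34, 25]), (192, [41, 38, 42]), (193, [48, 55, 69]), (194, [51, 62, 82]), (195, [50, 64, 83]), (196, [45, 51, 63]), (197, [43, 35, 30]), (198, [42, 34, 27]), (199, [44, 37, 31])]
318 [(182, [103, 98, 89]), (183, [106, 100, 91]), (184, [106, 102, 91]), (185, [106, 100, 91]), (186, [100, 94, 84]), (187, [77, 68, 62]), (188, [52, 45, 36]), (189, [44, 36, 27]), (190, [43, 35, 23]), (191, [44, 40, 45]), (192, [47, 53, 68]), (193, [49, 60, 81]), (194, [47, 60, 82]), (195, [47, 56, 74]), (196, [41, 45, 54]), (197, [45, 46, 53]), (198, [46, 52, 64]), (199, [45, 51, 68])]
332 [(182, [105, 100, 89]), (183, [107, 101, 91]), (184, [103, 94, 85]), (185, [83, 75, 70]), (186, [58, 46, 42]), (187, [43, 36, 27]), (188, [40, 32, 24]), (189, [43, 35, 27]), (190, [43, 45, 55]), (191, [46, 55, 74]), (192, [52, 64, 84]), (193, [48, 61, 83]), (194, [45, 50, 57]), (195, [41, 32, 27]), (196, [43, 35, 28]), (197, [43, 34, 28]), (198, [42, 37, 28]), (199, [40, 32, 24])]
rear bottom/top rows [[310.1, 191.1], [323.0, 190.1], [335.9, 189.0]]
```

The button looks home (the silhouette matches 4 mm). Next, line fits to check that the rear face sits flush on the stop.

```bash
cat >> h.py <<'E'
def flush(t):
    i=cv2.GaussianBlur(t,(1,1),0).astype(float);r=[]
    for u in range(301,338):
        c=i[180:200,u];R=c[:,0];B=c[:,2]-c[:,0]
        k=np.argmax((R<75));a=180+k-1+(R[k-1]-75)/(R[k-1]-R[k])
        j=k+np.argmax(B[k:]>2);b=180+j-1+(2-B[j-1])/(B[j]-B[j-1]); r.append((u,a,b))
    r=np.array(r);P=plane('top',r[:,:2],50)[:,:2];Q=plane('top',r[:,[0,2]],52)[:,:2]
    for n,X in(('chrome',P),('boxrear',Q)):
        f=np.polyfit(X[:,1],X[:,0],1);f=np.polyfit(*(X[abs(X[:,0]-np.polyval(f,X[:,1]))<1.5].T[::-1]),1);print(n,'yaw',np.arctan(-f[0]).round(4),'x at y=+40,0,-30',np.polyval(f,[40,0,-30]).round(1))
E
python3 - <<'E'
from h import *
flush(cv2.imread('pics/t9.png')[:,:,::-1].copy())
t=cv2.imread('pics/t6.png').astype(int)[:,:,::-1]
# initial: chrome/dark and dark/wood
r=[]
for u in range(303,338):
    R=t[178:205,u,0].astype(float);k=np.argmax(R<75);j=k+np.argmax(R[k:]>75)
    r.append((u,178+k-1+(R[k-1]-75)/(R[k-1]-R[k]),178+j-1+(75-R[j-1])/(R[j]-R[j-1])))
r=np.array(r)
for c,z in((1,50),(2,10)):
    X=plane('top',r[:,[0,c]],z)[:,:2];f=np.polyfit(X[:,1],X[:,0],1);f=np.polyfit(*(X[abs(X[:,0]-np.polyval(f,X[:,1]))<1.5].T[::-1]),1);print(c,np.arctan(-f[0]).round(4),np.polyval(f,[40,0,-30]).round(1))
E
```

```text
chrome yaw 0.1216 x at y=+40,0,-30 [682.9 687.8 691.4]
boxrear yaw 0.0863 x at y=+40,0,-30 [675.9 679.3 681.9]
1 0.1201 [682.6 687.5 691.1]
2 0.1232 [678.3 683.2 687. ]
```

The stop is yawed 0.121 rad but the box only 0.084, so it touches at the left and is about 3 mm open at the right. I'll square it with a flat finger at the stop's yaw, pushing right of the button.

>>> play_rows([
  {"hand": 255, "dp": [4, 1, 2], "rot": [0, 0, -1]},
  {"hand": 255, "dp": [8, 2, 5], "rot": [0, 0, -2.2]},
  {"hand": 255, "dp": [12, 3, 8], "rot": [0, 0, -2.2]},
  {"hand": 255, "dp": [13.5, 3, 11], "rot": [0, 0, -2.2]},
  {"hand": 255, "dp": [13.5, 3, 14], "rot": [0, 0, -2.2]},
  {"hand": 255, "dp": [13.5, 3, 15.1], "rot": [0, 0, -2.2]},
  {"hand": 255, "dp": [14.2, 3, 15.1], "rot": [0, 0, -2.2]},
  {"hand": 255, "dp": [14.2, 3, 15.1], "rot": [0, 0, -2.2]},
])

```text
time: 27.2
tool_pos: [521.3, -54.3, 31.1]
eef_rot: [-3.136, -0.191, -0.003]
contact_force: [-0.1, -0.2, 0.3]
finger_gap: 0.0
grip_force: 0.0
```

```bash
python3 - <<'E'
from h import *
to(-64,-30,32)
E
```

```text
box xy -86.8 -30.0 z 31.1 yaw 6.97 tilt [0.0021 0.0001] F [-0.1 -0.2  0.3] t 27.2 gap 0.0
dp cm [ 2.27  0.09 -0.09]
```

>>> play_rows([
  {"hand": 255, "dp": [0.5, 0, 0], "rot": [0, 0, 0]},
  {"hand": 255, "dp": [1.0, 0, 0], "rot": [0, 0, 0]},
  {"hand": 255, "dp": [1.5, 0, 0], "rot": [0, 0, 0]},
  {"hand": 255, "dp": [1.8, 0, 0], "rot": [0, 0, 0]},
  {"hand": 255, "dp": [2.1, 0, 0], "rot": [0, 0, 0]},
  {"hand": 255, "dp": [2.3, 0, 0], "rot": [0, 0, 0]},
  {"hand": 255, "dp": [2.4, 0, 0], "rot": [0, 0, 0]},
  {"hand": 255, "dp": [2.4, 0, 0], "rot": [0, 0, 0]},
])

```text
time: 28.2
tool_pos: [542.9, -51.7, 30.2]
eef_rot: [3.136, 0.191, -0.002]
contact_force: [-1.9, -0.8, 2.4]
finger_gap: 0.005
grip_force: 1.4
```

>>> play_rows([
  {"hand": 255, "dp": [0.1, 0, 0], "rot": [0, 0, 0]},
  {"hand": 255, "dp": [0.2, 0, 0], "rot": [0, 0, 0]},
  {"hand": 255, "dp": [0.2, 0, 0], "rot": [0, 0, 0]},
])

```text
time: 28.58
tool_pos: [543.0, -51.8, 30.1]
eef_rot: [3.135, 0.19, -0.008]
contact_force: [-9.4, -0.4, 5.9]
finger_gap: -0.002
grip_force: 4.3
```

```bash
python3 - <<'E'
from h import *
tb();flush(snap('top','t10'))
E
```

```text
box xy -64.9 -29.2 z 30.1 yaw 6.94 tilt [-0.005   0.0002] F [-9.4 -0.4  5.9] t 28.575 gap -0.0
chrome yaw 0.1208 x at y=+40,0,-30 [682.5 687.4 691. ]
boxrear yaw 0.0861 x at y=+40,0,-30 [676.  679.4 682. ]
```

>>> play_rows([
  {"hand": 255, "dp": [0.15, 0, 0], "rot": [0, 0, 0]},
  {"hand": 255, "dp": [0.3, 0, 0], "rot": [0, 0, 0]},
  {"hand": 255, "dp": [0.3, 0, 0], "rot": [0, 0, 0]},
])

```text
time: 29.0
tool_pos: [543.2, -51.9, 29.8]
eef_rot: [3.135, 0.189, -0.016]
contact_force: [-15.2, -1.6, 12.1]
finger_gap: -0.004
grip_force: 7.8
```

>>> play_rows([
  {"hand": 255, "dp": [0.15, 0, 0], "rot": [0, 0, 0]},
  {"hand": 255, "dp": [0.2, 0, 0], "rot": [0, 0, 0]},
  {"hand": 255, "dp": [0.2, 0, 0], "rot": [0, 0, 0]},
])

```text
time: 29.38
tool_pos: [543.2, -52.0, 29.7]
eef_rot: [3.134, 0.189, -0.022]
contact_force: [-19.4, -1.4, 17.0]
finger_gap: -0.002
grip_force: 10.3
```

```bash
python3 - <<'E'
from h import *
tb();flush(snap('top','t11'))
E
```

```text
box xy -64.7 -29.5 z 29.7 yaw 6.9 tilt [-0.0138  0.0007] F [-19.4  -1.4  17. ] t 29.375 gap -0.0
chrome yaw 0.1217 x at y=+40,0,-30 [682.5 687.4 691.1]
boxrear yaw 0.0875 x at y=+40,0,-30 [676.  679.5 682.1]
```

The box isn't rotating at 19 N. The 17 N downward drag is probably loading its friction, so I'll relieve that by commanding the tool up slightly.

>>> play_rows([
  {"hand": 255, "dp": [0, 0, -0.1], "rot": [0, 0, 0]},
  {"hand": 255, "dp": [0, 0, -0.2], "rot": [0, 0, 0]},
  {"hand": 255, "dp": [0, 0, -0.3], "rot": [0, 0, 0]},
  {"hand": 255, "dp": [0, 0, -0.3], "rot": [0, 0, 0]},
])

```text
time: 29.92
tool_pos: [545.0, -54.3, 31.6]
eef_rot: [3.133, 0.186, -0.018]
contact_force: [-10.9, -8.3, -1.5]
finger_gap: -0.0
grip_force: 5.7
```

```bash
python3 - <<'E'
from h import *
tb();flush(snap('top','t12'))
E
```

```text
box xy -63.1 -32.0 z 31.6 yaw 6.78 tilt [-0.0113  0.0026] F [-10.9  -8.3  -1.5] t 29.925 gap -0.0
chrome yaw 0.1211 x at y=+40,0,-30 [682.5 687.4 691.1]
boxrear yaw 0.1082 x at y=+40,0,-30 [676.  680.4 683.6]
```

That worked: the yaw is now 0.108. Continuing gently.

>>> play_rows([
  {"hand": 255, "dp": [0.1, 0, -0.05], "rot": [0, 0, 0]},
  {"hand": 255, "dp": [0.2, 0, -0.15], "rot": [0, 0, 0]},
  {"hand": 255, "dp": [0.2, 0, -0.2], "rot": [0, 0, 0]},
  {"hand": 255, "dp": [0.2, 0, -0.2], "rot": [0, 0, 0]},
])

```text
time: 30.48
tool_pos: [545.4, -54.9, 33.0]
eef_rot: [3.132, 0.185, -0.023]
contact_force: [-13.2, -9.2, -3.3]
finger_gap: -0.005
grip_force: 7.1
```

```bash
python3 - <<'E'
from h import *
tb();flush(snap('top','t13'))
E
```

```text
box xy -62.7 -32.6 z 33.0 yaw 6.75 tilt [-0.0146  0.0032] F [-13.2  -9.2  -3.3] t 30.475 gap -0.0
chrome yaw 0.1219 x at y=+40,0,-30 [682.5 687.4 691.1]
boxrear yaw 0.1127 x at y=+40,0,-30 [676.  680.5 683.9]
```

>>> play_rows([
  {"hand": 255, "dp": [0.15, 0, -0.05], "rot": [0, 0, 0]},
  {"hand": 255, "dp": [0.3, 0, -0.15], "rot": [0, 0, 0]},
  {"hand": 255, "dp": [0.4, 0, -0.15], "rot": [0, 0, 0]},
  {"hand": 255, "dp": [0.4, 0, -0.15], "rot": [0, 0, 0]},
])

```text
time: 31.02
tool_pos: [545.9, -55.7, 33.5]
eef_rot: [3.131, 0.183, -0.034]
contact_force: [-19.8, -12.2, -2.6]
finger_gap: 0.002
grip_force: 10.5
```

```bash
python3 - <<'E'
from h import *
tb();flush(snap('top','t14'))
E
```

```text
box xy -62.4 -33.4 z 33.5 yaw 6.69 tilt [-0.0217  0.0039] F [-19.8 -12.2  -2.6] t 31.025 gap 0.0
chrome yaw 0.1216 x at y=+40,0,-30 [682.5 687.4 691.1]
 ** On entry to DLASCL parameter number  4 had an illegal value
 ** On entry to DLASCL parameter number  4 had an illegal value
 ** On entry to DLASCL parameter number  4 had an illegal value
 ** On entry to DLASCL parameter number  4 had an illegal value
 ** On entry to DLASCL parameter number  5 had an illegal value
 ** On entry to DLASCL parameter number  4 had an illegal valueh.py:69: RuntimeWarning: divide by zero encountered in scalar divide
  j=k+np.argmax(B[k:]>2);b=180+j-1+(2-B[j-1])/(B[j]-B[j-1]); r.append((u,a,b))
h.py:9: RuntimeWarning: invalid value encountered in matmul
  uv=np.atleast_2d(uv);d=(np.linalg.inv(K)@np.c_[uv,np.ones(len(uv))].T).T@R
Traceback (most recent call last):
  File "h.py", line 72, in flush
    f=np.polyfit(X[:,1],X[:,0],1);f=np.polyfit(*(X[abs(X[:,0]-np.polyval(f,X[:,1]))<1.5].T[::-1]),1);print(n,'yaw',np.arctan(-f[0]).round(4),'x at y=+40,0,-30',np.polyval(f,[40,0,-30]).round(1))
numpy.linalg.LinAlgError: SVD did not converge in Linear Least Squares
```

The force now rises with no motion, so it's flush. Backing off and re-measuring before a final press of the button.

>>> play_rows([
  {"hand": 255, "dp": [-0.6, 0, 0], "rot": [0, 0, 0]},
  {"hand": 255, "dp": [-1.5, 0, 0], "rot": [0, 0, 0]},
  {"hand": 255, "dp": [-3.5, 0, 0], "rot": [0, 0, 0]},
  {"hand": 255, "dp": [-4.5, 0, 0], "rot": [0, 0, 0]},
  {"hand": 255, "dp": [-4.5, 0, 0], "rot": [0, 0, 0]},
])

```text
time: 31.7
tool_pos: [512.2, -55.3, 37.2]
eef_rot: [-3.136, -0.191, -0.002]
contact_force: [0.6, -0.3, 0.3]
finger_gap: 0.002
grip_force: 0.0
```

```bash
sed -i 's|/(B\[j\]-B\[j-1\])|/max(B[j]-B[j-1],1e-3)|' h.py; python3 - <<'E'
from h import *
import h
t=snap('top','t15');s=snap('side','s15');flush(t)
P,W,r=edges(t);print(r)
st=status.get_state();R=cv2.Rodrigues(st['eef_rot'])[0];print(st['tool_pos'],st['time'])
# button centre line from side view red blob: front face centre
S=s.astype(int);m=((S[:,:,0]>2*S[:,:,1])&(S[:,:,0]>2*S[:,:,2])&(S[:,:,0]>60));m[:,:290]=0;m[:,385:]=0;m[290:]=0;m[:180]=0
V,U=np.nonzero(m);print(len(U),U.min(),U.max(),V.min(),V.max())
p=plane('side',[(U.mean()+.8,V.mean()+.3)],34)[0];print('btn',p,'dp',(R.T@(np.r_[p[:2],32]-st['tool_pos'])/10).round(2))
E
```

```text
chrome yaw 0.1206 x at y=+40,0,-30 [682.6 687.5 691.1]
boxrear yaw 0.1056 x at y=+40,0,-30 [674.9 679.2 682.4]
((614.8577880859375, -17.73876953125), (131.27931213378906, 172.84365844726562), 6.139383316040039)
[513.10296528 -55.21229595  37.10847932] 31.8
50 336 341 236 248
btn [547.85187008 -27.09827833  34.        ] dp [ 3.79 -2.37  0.52]
```

The box sprang back about 1 mm when I let go. Now the final central press on the button, relieving the vertical load as I push and releasing slowly.

>>> play_rows([
  {"hand": 255, "dp": [0, -1.2, 0.2], "rot": [0, 0, 0]},
  {"hand": 255, "dp": [0, -2.45, 0.45], "rot": [0, 0, 0]},
  {"hand": 255, "dp": [0.8, -2.45, 0.45], "rot": [0, 0, 0]},
  {"hand": 255, "dp": [1.6, -2.45, 0.45], "rot": [0, 0, 0]},
  {"hand": 255, "dp": [2.3, -2.45, 0.45], "rot": [0, 0, 0]},
  {"hand": 255, "dp": [2.7, -2.45, 0.4], "rot": [0, 0, 0]},
  {"hand": 255, "dp": [2.9, -2.45, 0.3], "rot": [0, 0, 0]},
  {"hand": 255, "dp": [3.1, -2.45, 0.2], "rot": [0, 0, 0]},
])

```text
time: 32.8
tool_pos: [538.4, -27.8, 34.4]
eef_rot: [3.136, 0.19, -0.004]
contact_force: [-5.6, -2.4, -2.6]
finger_gap: 0.0
grip_force: 2.8
```

>>> play_rows([
  {"hand": 255, "dp": [0.15, 0, -0.1], "rot": [0, 0, 0]},
  {"hand": 255, "dp": [0.3, 0, -0.15], "rot": [0, 0, 0]},
  {"hand": 255, "dp": [0.3, 0, -0.15], "rot": [0, 0, 0]},
])

```text
time: 33.17
tool_pos: [538.8, -28.6, 35.2]
eef_rot: [3.134, 0.189, -0.012]
contact_force: [-7.8, -2.7, -1.8]
finger_gap: -0.001
grip_force: 4.1
```

```bash
python3 - <<'E'
from h import *
tb();flush(snap('top','t16'))
E
```

```text
box xy -67.2 -5.8 z 35.2 yaw 6.89 tilt [-0.0078  0.001 ] F [-7.8 -2.7 -1.8] t 33.175 gap -0.0
chrome yaw 0.1204 x at y=+40,0,-30 [682.6 687.5 691.1]
boxrear yaw 0.1161 x at y=+40,0,-30 [675.9 680.6 684.1]
```

>>> play_rows([
  {"hand": 255, "dp": [0.2, 0, 0], "rot": [0, 0, 0]},
  {"hand": 255, "dp": [0.4, 0, -0.05], "rot": [0, 0, 0]},
  {"hand": 255, "dp": [0.5, 0, -0.05], "rot": [0, 0, 0]},
  {"hand": 255, "dp": [0.5, 0, -0.05], "rot": [0, 0, 0]},
])

```text
time: 33.72
tool_pos: [539.1, -29.0, 34.4]
eef_rot: [3.133, 0.188, -0.027]
contact_force: [-15.8, -4.4, -1.1]
finger_gap: 0.001
grip_force: 8.5
```

```bash
python3 - <<'E'
from h import *
tb();flush(snap('top','t17'))
E
```

```text
box xy -66.9 -6.3 z 34.4 yaw 6.86 tilt [-0.0171  0.0015] F [-15.8  -4.4  -1.1] t 33.725 gap 0.0
chrome yaw 0.1215 x at y=+40,0,-30 [682.6 687.5 691.1]
boxrear yaw 0.1186 x at y=+40,0,-30 [675.9 680.7 684.2]
```

Flush, with 16 N on the button and no further travel. Releasing slowly.

>>> play_rows([
  {"hand": 255, "dp": [-0.2, 0, 0.03], "rot": [0, 0, 0]},
  {"hand": 255, "dp": [-0.4, 0, 0.06], "rot": [0, 0, 0]},
  {"hand": 255, "dp": [-0.6, 0, 0.1], "rot": [0, 0, 0]},
  {"hand": 255, "dp": [-0.8, 0, 0.12], "rot": [0, 0, 0]},
  {"hand": 255, "dp": [-1.0, 0, 0.12], "rot": [0, 0, 0]},
  {"hand": 255, "dp": [-1.2, 0, 0.12], "rot": [0, 0, 0]},
  {"hand": 255, "dp": [-1.6, 0, 0.1], "rot": [0, 0, 0]},
  {"hand": 255, "dp": [-3, 0, 0.1], "rot": [0, 0, 0]},
])

```text
time: 34.78
tool_pos: [518.2, -29.8, 36.0]
eef_rot: [-3.135, -0.191, -0.002]
contact_force: [0.0, -0.8, 0.4]
finger_gap: -0.002
grip_force: 0.0
```

>>> play_rows([
  {"hand": 255, "dp": [-4, 0, -3], "rot": [0, 0, 0]},
  {"hand": 255, "dp": [-7, 0, -7], "rot": [0, 0, 0]},
  {"hand": 255, "dp": [-11, 0, -11], "rot": [0, 0, 0]},
  {"hand": 255, "dp": [-15, 0, -15], "rot": [0, 0, 0]},
  {"hand": 255, "dp": [-15, 0, -15], "rot": [0, 0, 0]},
])

```text
time: 35.4
tool_pos: [367.0, -48.9, 187.9]
eef_rot: [3.133, 0.188, 0.005]
contact_force: [1.5, -0.7, -0.6]
finger_gap: -0.002
grip_force: 0.0
```

```bash
python3 - <<'E'
import h
from h import *
tb();t=snap('top','t18');s=snap('side','s18');flush(t);r=edges(t)[2];print(r)
psi=np.radians(r[2])if r[2]<45 else 0
h.PSI=0.117;h.EX=np.array([np.cos(.117),np.sin(.117)]);h.EY=np.array([-h.EX[1],h.EX[0]])
h.AX=np.array(r[0])+10.5*h.EX
h.wheels(t)
S=s.astype(int);m=((S[:,:,0]>2*S[:,:,1])&(S[:,:,0]>2*S[:,:,2])&(S[:,:,0]>60));m[:,:290]=0;m[:,385:]=0;m[290:]=0;m[:180]=0
V,U=np.nonzero(m);print('red',len(U),U.min(),U.max())
E
```

```text
box xy -240.1 -12.0 z 187.9 yaw 6.86 tilt [0.0032 0.003 ] F [ 1.5 -0.7 -0.6] t 35.4 gap -0.0
chrome yaw 0.1212 x at y=+40,0,-30 [682.9 687.8 691.4]
boxrear yaw 0.1158 x at y=+40,0,-30 [675.7 680.3 683.8]
((617.04052734375, -17.73443603515625), (129.42945861816406, 172.61184692382812), 6.5174689292907715)
marks box [[0.81, 68.25], [0.58, 22.24], [-0.14, -22.69], [-0.25, -67.24]]
wheel 46 axle 0.64 dots rel [[9.4, 7.1], [-3.6, 13.6], [-5.6, -15.1], [-10.2, -8.6]]
wheel 0 axle 0.25 dots rel [[9.9, 7.1], [0.2, -0.9], [-9.6, -8.5], [-9.1, 6.6]]
wheel -46 axle -0.15 dots rel [[15.4, -6.9], [9.8, 6.8], [0.3, -0.9], [-9.1, -8.5]]
red 51 335 341
```

The box is flush, the wheels are square and the button is home. Handing in.

```bash
python3 -c "
from cell import workorder
print(workorder.finish_job())"
```

```text
the job is handed in; nothing more can be done
None
```

I handed the job in at about 35 s: the wheels show 2-5-3 to within about 1°, the box rests flush against the stop, and the button is fully home and released. On the first press the box touched the stop at one end only, so I squared it up and pressed again. I didn't re-measure the bowl, scoops or brush, but the arm never went near them.

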